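# Load the last tube into the dry-block incubator

## Robot

A 6-joint arm with a two-finger parallel gripper is mounted at the origin on a cart in front of the work surface, level with it; the furniture and walls round the work are solid. World frame = base frame: x ahead of the robot, y to its left, z up, the work surface at z = 0. Lengths are in mm, angles in rad, forces in N, time in s.
With the tool pointing down it reaches from about 350 to 975 mm from the base axis. Payload 7.1 kg.
Tool frame: the origin (TCP) lies at the very end of the fingers, on their centre line; the grasp point (between the pads) lies 19 mm behind it; y points along the fingers, x is the direction in which the jaws open and shut, and the axes are right-handed (so a half turn about y gives the same grasp; the last joint's range is limited). The gripper opens to 88 mm and grips with 3 to 60 N. Pads are 20 mm wide; open, the fingers measure 115 mm over their backs; the gripper's body (75 mm by 178 mm) begins 61 mm behind the grasp point.
Start: joints at [1.238, 0.423, 1.63, -0, 1.089, -0.019], TCP at [192.89, 594.473, 222.675] pointing down, gripper open.
Joint ranges: [-3, 3], [-0.9, 2.11], [0.09, 2.58], [-1.31, 4.45], [0.11, 2.69], [-2.54, 2.54]. Speed limits (rad/s): [2.39, 2.39, 3.01, 3.14, 3.14, 3.14].

## Interface

Orientations are given as a rotation vector (axis times angle).
In Python, from workcell import ctrl gives the robot as it stands. The module is installed in compiled form; this text tells all that it offers.
- The arm moves only by the tool carry_out, never from a script. Its arguments are lists of equal length, an entry for each row: "delta_pos": the shift along the tool's x, y, z in cm, a list of three; "rotation": the turn, a rotation vector about the tool's x, y, z in rad, a list of three. In form: {"delta_pos": [[dx, dy, dz], ...], "rotation": [[wx, wy, wz], ...]}. A call has 1 to 12 rows; each row is the pose to reach, as a shift and turn from the pose commanded when the call began, along the tool's axes at that moment; what a row does not reach only later rows make up. A row lasts 1/12 s, in which the tool goes at most 41.7 mm and 7.16 degrees, less where a joint would pass 70% of its speed; a pose out of reach is approached as far as the arm can. A call with a gripper value outside its range is refused whole. "hand" is the closure in counts, from 0 (fully open) to 255 (shut), set as the call begins (left out, the last holds). The fingers move at their own pace and stop on an object; the grip force is fixed at half the most. Time passes only in rows, so rows that repeat a pose let the fingers close. It gives the time, the measured TCP pose, the force and the opening at its end, in the units of the state.
- ctrl.get_obs(): the state, without advancing time (a new reading comes with each control period).
- ctrl.get_image(name): name is "scene" or "top" or "wrist"; returns the picture (480x640x3 uint8, red, green, blue); there is no depth.
- ctrl.camera_info(name): a dict with "fov_y" (degrees; the focal length in pixels is half the picture's height over the tangent of half this angle, whatever the lens; pixels are square), "cx", "cy" (the principal point, pixels), "R" (3x3) and "t" (3): a world point X has camera coordinates R X + t; the wrist camera has in their place "T_tool_cam" (4x4, takes a point from camera to tool coordinates, whose origin is the TCP and whose axes are the tool frame's). Camera axes: x right, y down, z forward; pixel columns grow to the right and rows downward; lengths in mm; the calibration is good to about 2 mm. A picture is of the moment at which its call begins: read the wrist's pose just before it. camera_info takes no time and is no camera call.
- ctrl.close_job(): hands the job in, once; it reports no verdict.
The state is a dict: "t": time; "qpos": joint angles; "qvel": joint speeds; "joint_torque": joint torques, N m; "ee_pos": TCP position; "orientation": TCP orientation; "ft_force": force on the tool from outside, world axes, zero at the start; "moment": the same for the moment, N m; "width": finger opening in mm.
Only numpy, scipy, OpenCV 4.12 (cv2) and the standard library are available. Lean on these libraries where they do the work, as an engineer would, in place of code of your own. Each camera call takes 0.05 s, during which the arm holds its last target.

## Task

Start the incubation: press the blue thumb latch on the front of the dry-block incubator so that its lid springs open, stand the sample tube from the worktop upright and fully down in the one empty well of the block, and press the lid shut again until the latch snaps home. Be gentle: do not force the latch, the lid or the tube, and leave the three tubes that are already in the block in their wells.

Things in the scene. Friction and masses are not known exactly. Their poses are not given: they have to be found in the camera images.
- incubator: Fixed dry-block incubator with a clear hinged lid. Origin: centre under the case, on the worktop; own -x is its front (to the robot), y along the row of wells, z up. Case x -122..+81, y +-82 mm, rim 69, block top 70 mm high; ahead of x = -66 only a 43 mm high chin and the latch. 4 vertical round wells at x = -12, y = -45, -15, +15, +45 mm, 13.0 mm wide, 22 mm deep
- free_well: A mark without substance: the centre of the floor of the one well that is empty (which of the four varies). The mouth of the well is 22 mm above it. Its own rotation means nothing
- sample_tube: The loose 2 ml screw tube, the one standing alone on the worktop: clear body 11.2 mm in diameter, white cap 12.8 mm in diameter from 38 to 48 mm above its foot, 12 g or so. Origin: centre of its foot; z up along the tube. It must go down 22 mm into the well, so 27 mm stay above the block
- block_tube_1: One of the three like tubes that already stand in the block, each in a well of its own; origin at the centre of its foot, z up
- block_tube_2: Another of the three tubes in the block, same shape
- block_tube_3: Another of the three tubes in the block, same shape
- lid (a joint): Angle of the lid about its rear hinge, rad: about 0 shut and latched, 1.60 fully open (upright). A spring always drives it open (about 2 N at the front edge when shut, 1 N when open); only the latch keeps it shut. A firm stop lies at -0.016 (2 mm below shut at the front edge)
- lid_hinge (a point): Middle of the lid's hinge line, which runs along the incubator's y at its x = +62 mm, 71 mm above the worktop. This frame turns with the lid; at lid 0 it is parallel to the incubator's. In it the lid is a clear cover, open below, 3 mm walls: x -122..0, y +-72 mm, flat top at z = +40 mm
- lid_press (a point): Middle of the grey strip on the outside of the lid's top near its front edge, at (-104, 0, 41) mm in the frame of lid_hinge. Push here to close the lid: from behind while it stands open (its outside then faces away from the robot), from above when nearly shut. Snapping past the hook takes some 7 to 12 N; over 25 N on the lid is too rough
- latch (a joint): Angle of the blue latch rocker, rad: 0 at rest with its hook over the lid's catch, 0.155 at its stop. It lets the lid go at 0.12 to 0.13 (4 mm at the thumb pad), at 7 to 11 N on the pad; over 20 N is too rough. It springs back to 0; as the lid comes down the catch pushes it aside (to 0.12) and, at lid 0, it snaps back over the catch
- latch_pivot (a point): Middle of the latch's pivot line along y, at (-61.5, 0, 50) mm in the incubator's frame (this frame tips with the latch). The blue thumb pad, level, 34 x 40 mm (x by y), has its centre 31 mm in front of the pivot; its top is 15 mm above the pivot give or take 3 mm (screwed on by hand, not measured: feel for it), and it is pressed straight down

How it is judged:
By the outcome, as a careful person would: the job done as asked, in the order asked, and still so for the second after the job is handed in, with the robot touching nothing.
It also fails if it takes over 72 s, if anything falls off the work surface, if the arm or the gripper's body presses on something with over 40 N, if the wrist force passes 120 N, or if a joint passes its speed limit or range.

## Working session

There is one attempt and no reset: what is moved stays moved. The work goes in short steps, Python scripts to look and compute and a tool call to move; the robot and the scene stay as the last step left them, time stands still between calls to the robot, and variables do not carry over. Pictures are saved under pics/ and viewed, and the job is handed in when it is done.

Besides the shell and the picture viewer there is one more tool, called after "Emit:" in YAML: its name, and indented under it one key for each argument. carry_out: Moves the arm, as the interface text tells. Its arguments: {"type":"object","properties":{"delta_pos":{"type":"array","items":{"type":"array","items":{"type":"number"}}},"rotation":{"type":"array","items":{"type":"array","items":{"type":"number"}}},"hand":{"type":"number"}},"required":["delta_pos","rotation"]}

```bash
mkdir -p pics; ls; python3 - <<'E'
from workcell import ctrl
import cv2, json
for n in ["scene","top","wrist"]:
    im=ctrl.get_image(n); cv2.imwrite(f"pics/a_{n}.png",im[:,:,::-1]); print(n,ctrl.camera_info(n))
print(ctrl.get_obs())
E
```

```text
pics
scene {'fov_y': 51.15522741625811, 'cx': 321.61907226779056, 'cy': 239.0026275815684, 'R': array([[-0.92027042, -0.39123345,  0.00622393],
       [-0.29034267,  0.67211626, -0.68114673],
       [ 0.26230418, -0.62864626, -0.73212048]]), 't': array([506.60303344, 217.14506133, 970.28001231])}
top {'fov_y': 46.16255294727036, 'cx': 311.1609810872666, 'cy': 236.58891607041497, 'R': array([[ 0.00234539, -0.99996816,  0.00762743],
       [-0.99014483, -0.00339027, -0.14000616],
       [ 0.14002757, -0.00722389, -0.99012125]]), 't': array([  30.55354361,  537.45899096, 1311.31824905])}
wrist {'fov_y': 59.612271980054345, 'cx': 321.5672319416494, 'cy': 236.96906878895498, 'T_tool_cam': array([[ 9.99999961e-01,  1.19370406e-04, -2.50627203e-04,
        -4.98429606e-01],
       [ 2.72707024e-04, -2.53612963e-01,  9.67305738e-01,
        -1.61679036e+02],
       [ 5.19053713e-05, -9.67305769e-01, -2.53612985e-01,
         6.99126787e+01],
       [ 0.00000000e+00,  0.00000000e+00,  0.00000000e+00,
         1.00000000e+00]])}
{'t': 0.15, 'qpos': array([ 1.23800151e+00,  4.23658014e-01,  1.63046562e+00,  4.77612110e-05,
        1.08859879e+00, -1.90285964e-02]), 'qvel': array([ 0.00058987, -0.00300222, -0.00332731,  0.00033217, -0.00118162,
        0.00116219]), 'joint_torque': array([ 3.02300541e-04, -5.44985819e+01, -2.73920274e+01,  6.44204090e-02,
        2.05112627e-02, -9.32121725e-05]), 'ee_pos': array([192.74905439, 594.10789484, 222.1040106 ]), 'orientation': array([-1.34208963, -0.97430834,  0.97588485]), 'ft_force': array([0.61033251, 0.33524257, 0.13801167]), 'moment': array([ 0.06024202, -0.0216459 , -0.01850836]), 'width': 88.07278922364664}
```

View pics/a_scene.png

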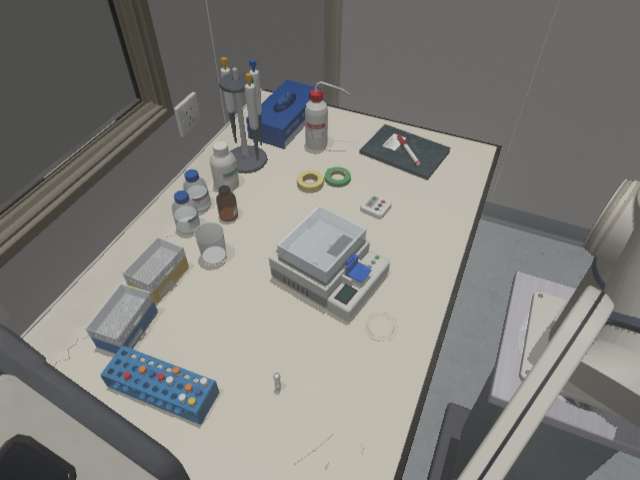

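View pics/a_top.png

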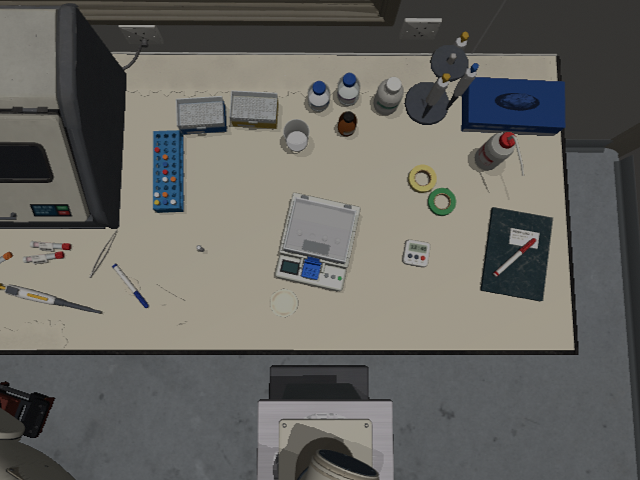

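View pics/a_wrist.png

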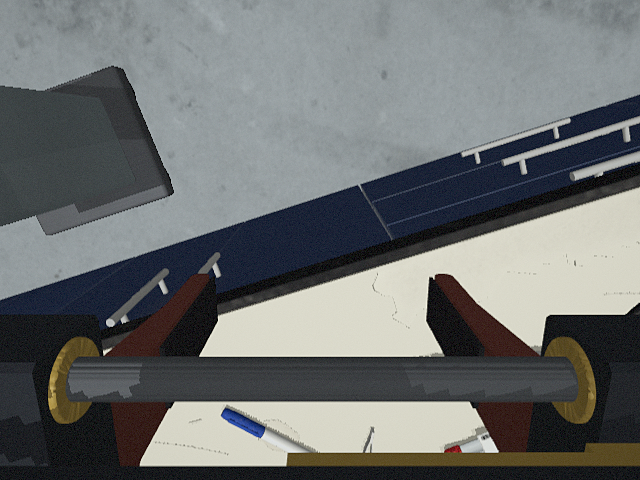

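```bash
python3 - <<'E'
import cv2
t=cv2.imread("pics/a_top.png"); s=cv2.imread("pics/a_scene.png")
cv2.imwrite("pics/b1.png",cv2.resize(t[180:310,180:370],None,fx=4,fy=4,interpolation=cv2.INTER_CUBIC))
cv2.imwrite("pics/b2.png",cv2.resize(s[200:400,250:400],None,fx=4,fy=3,interpolation=cv2.INTER_CUBIC)[:600])
E
```

```text
(no output)
```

View pics/b1.png

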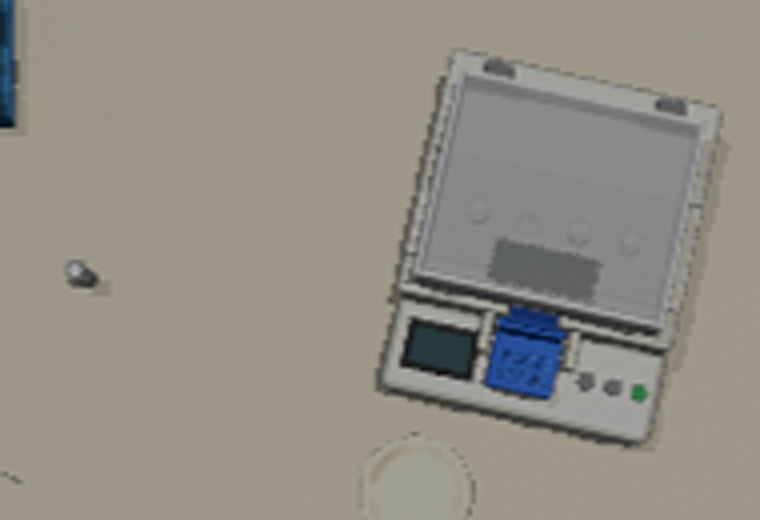

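View pics/b2.png

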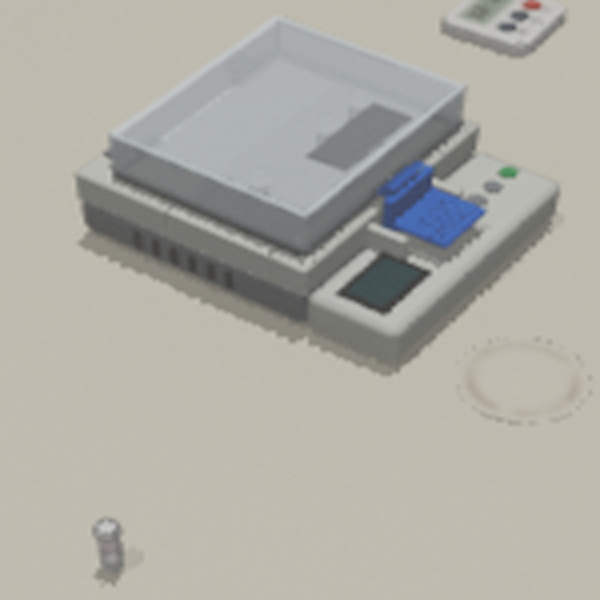

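```bash
cat > h.py <<'E'
import numpy as np, cv2
from workcell import ctrl
from scipy.spatial.transform import Rotation as Ro
def cam(n):
    c=ctrl.camera_info(n); f=240/np.tan(np.radians(c['fov_y']/2))
    if n=='wrist':
        o=ctrl.get_obs(); T=np.eye(4); T[:3,:3]=Ro.from_rotvec(o['orientation']).as_matrix(); T[:3,3]=o['ee_pos']
        W=np.linalg.inv(T@c['T_tool_cam']); return f,c['cx'],c['cy'],W[:3,:3],W[:3,3]
    return f,c['cx'],c['cy'],c['R'],c['t']
def proj(c,X):
    f,cx,cy,R,t=c; p=np.asarray(X)@R.T+t; return np.c_[f*p[...,0]/p[...,2]+cx,f*p[...,1]/p[...,2]+cy]
def unproj(c,uv,z):
    f,cx,cy,R,t=c; d=R.T@np.array([(uv[0]-cx)/f,(uv[1]-cy)/f,1]); o=-R.T@t; return o+d*(z-o[2])/d[2]
def inc2w(p,X):
    c,s=np.cos(p[2]),np.sin(p[2]); X=np.asarray(X,float); return np.c_[p[0]+c*X[:,0]-s*X[:,1],p[1]+s*X[:,0]+c*X[:,1],X[:,2]]
def show(n,name,X=None,box=None,k=1):
    c=cam(n); im=ctrl.get_image(n)[:,:,::-1].copy()
    if box: x0,y0,x1,y1=box
    else: x0,y0,x1,y1=0,0,640,480
    im=cv2.resize(im[y0:y1,x0:x1],None,fx=k,fy=k,interpolation=cv2.INTER_CUBIC)
    if X is not None:
        for u,v in proj(c,X): cv2.drawMarker(im,(int((u-x0)*k),int((v-y0)*k)),(0,0,255),0,8,1)
    cv2.imwrite(f'pics/{name}.png',im)
def st():
    o=ctrl.get_obs(); print('t',o['t'],'pos',o['ee_pos'].round(1),'F',o['ft_force'].round(1),'w',round(o['width'],1)); print(Ro.from_rotvec(o['orientation']).as_matrix().round(3)); return o
E
python3 - <<'E'
from h import *
from scipy.optimize import least_squares
ct,cs=cam('top'),cam('scene')
lid=lambda sx,sy:[62-122*sx,72*sy,111]
T=[([81,82,69],(452,52)),([81,-82,69],(720,105)),([-12,45,97],(478,210)),([-12,-15,97],(580,232)),([-12,-45,97],(630,243)),(lid(1,1),(418,275)),(lid(1,-1),(660,330))]
S=[(lid(1,1),(303,215)),(lid(1,-1),(467,90)),(lid(0,1),(110,137)),(lid(0,-1),(280,18))]
Xt=np.array([a for a,_ in T],float);ut=np.array([b for _,b in T])/4+180
Xs=np.array([a for a,_ in S],float);us=np.array([b for _,b in S])/[4,3]+[250,200]
f=lambda p:np.r_[(proj(ct,inc2w(p,Xt))-ut).ravel(),(proj(cs,inc2w(p,Xs))-us).ravel()]
r=least_squares(f,[600,0,-.2],x_scale=[100,100,1],loss='soft_l1'); p=r.x
print(p, f(p).reshape(-1,2).round(1).tolist())
pts=inc2w(p,[[-12,15,70],[-12,15,48],[-92.5,0,65]]+Xs.tolist()+Xt.tolist()+[[-122,82,0],[-122,-82,0],[81,82,0],[-61.5,0,50]])
print(pts[:3])
show('top','c1',pts,(180,180,370,310),4); show('scene','c2',pts,(250,200,400,350),4)
# tube triangulate: cap top center 48
g=lambda q:np.r_[(proj(ct,[[q[0],q[1],48],])-[[180+76/4,180+268/4]]).ravel(),(proj(cs,[[q[0],q[1],48]])-[[250+107/4,200+524/3]]).ravel()]
q=least_squares(g,[500,300],x_scale=100); print(q.x,q.fun)
st()
E
```

```text
[ 5.41378421e+02  1.40239906e+01 -2.16591084e-01] [[-0.5, -0.5], [0.3, 1.1], [-0.6, -0.4], [-0.5, -0.3], [-0.2, -0.2], [-2.0, 0.4], [-0.1, 0.5], [1.5, -0.1], [0.3, -2.2], [-0.1, -1.7], [-0.8, -1.8]]
[[532.88231716  31.25234543  70.        ]
 [532.88231716  31.25234543  48.        ]
 [451.03961885  33.90238944  65.        ]]
[509.45953468 298.90852636] [-0.55576905  0.27253027 -0.0334419  -0.50785776]
t 0.25 pos [192.8 594.3 222.3] F [-0.1  0.1 -0.2] w 87.7
[[ 0.309 -0.    -0.951]
 [ 0.951 -0.001  0.309]
 [-0.001 -1.    -0.   ]]
```

View pics/c1.png

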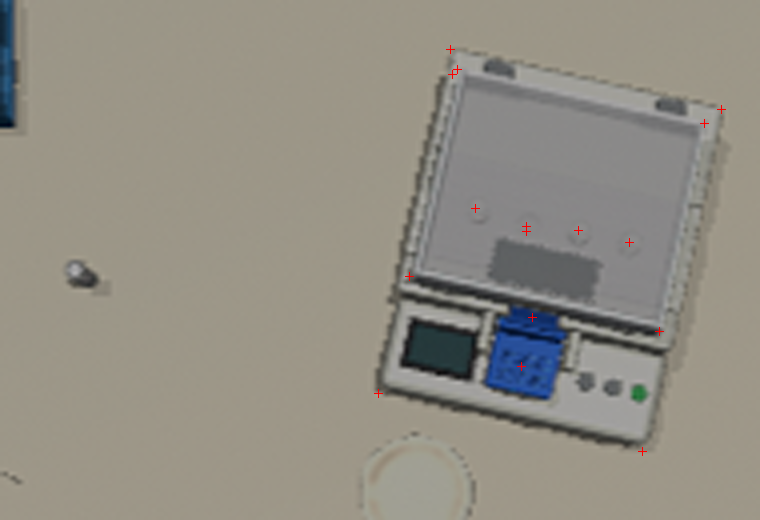

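View pics/c2.png

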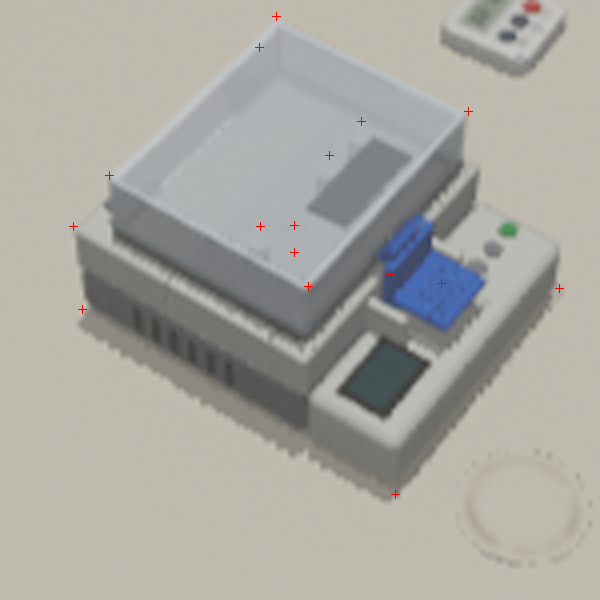

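```bash
cat >> h.py <<'E'
P=[541.4,14.0,-0.2166]
def Rgoal(yaw=None):
    a=P[2] if yaw is None else yaw
    x=np.array([-np.sin(a),np.cos(a),0]); y=np.array([0,0,-1.]); return np.c_[x,y,np.cross(x,y)]
def go(X,R=None):
    o=ctrl.get_obs(); R0=Ro.from_rotvec(o['orientation']).as_matrix(); 
    d=R0.T@(np.asarray(X)-o['ee_pos'])/10; w=Ro.from_matrix(R0.T@(Rgoal() if R is None else R)).as_rotvec()
    print('delta cm',d.round(2),'rot',w.round(3),'from',o['ee_pos'].round(1),'to',np.round(X,1))
def goi(X): go(inc2w(P,[X])[0])
E
python3 - <<'E'
from h import *
goi([-97,0,110])
E
```

```text
delta cm [-45.36  11.26 -41.41] rot [-0.    -0.097 -0.001] from [192.8 594.3 222.3] to [446.7  34.8 110. ]
```

Emit:
carry_out:
  delta_pos:
    - [-45.36,9,-41.41]
    - [-45.36,9,-41.41]
    - [-45.36,9,-41.41]
    - [-45.36,9,-41.41]
    - [-45.36,9,-41.41]
    - [-45.36,9,-41.41]
    - [-45.36,9,-41.41]
    - [-45.36,9,-41.41]
    - [-45.36,9,-41.41]
    - [-45.36,9,-41.41]
    - [-45.36,9,-41.41]
    - [-45.36,9,-41.41]
  rotation:
    - [0,-0.097,0]
    - [0,-0.097,0]
    - [0,-0.097,0]
    - [0,-0.097,0]
    - [0,-0.097,0]
    - [0,-0.097,0]
    - [0,-0.097,0]
    - [0,-0.097,0]
    - [0,-0.097,0]
    - [0,-0.097,0]
    - [0,-0.097,0]
    - [0,-0.097,0]
  hand: 255

```text
t: 1.25
ee_pos: [397.9, 142.2, 150.2]
orientation: [-1.304, -1.049, 1.048]
ft_force: [1.0, 0.0, -1.0]
width: 10.9
```

```bash
python3 - <<'E'
from h import *
goi([-97,0,100])
E
```

```text
delta cm [-9.43  5.02 -7.07] rot [0.001 0.    0.   ] from [397.9 142.2 150.2] to [446.7  34.8 100. ]
```

Emit:
carry_out:
  delta_pos:
    - [-9.43,3,-7.07]
    - [-9.43,4,-7.07]
    - [-9.43,5,-7.07]
    - [-9.43,5,-7.07]
    - [-9.43,5,-7.07]
    - [-9.43,5,-7.07]
  rotation:
    - [0,0,0]
    - [0,0,0]
    - [0,0,0]
    - [0,0,0]
    - [0,0,0]
    - [0,0,0]

```text
t: 1.75
ee_pos: [445.7, 36.8, 100.1]
orientation: [-1.304, -1.046, 1.048]
ft_force: [0.5, -0.2, 0.2]
width: 0.7
```

```bash
python3 - <<'E'
from h import *
st()
goi([-97,0,75])
X=inc2w(P,[[-97,0,65],[-92.5,0,65],[-66,0,69],[-12,15,70],[-42,0,112],[-60,72,111],[-60,-72,111],[-75.5,20,65],[-75.5,-20,65],[-109.5,20,65],[-109.5,-20,65]])
show('wrist','d1',X); show('top','d2',X,(230,180,370,310),5)
E
```

```text
t 1.75 pos [445.7  36.8 100.1] F [ 0.5 -0.2  0.2] w 0.7
[[ 0.216 -0.001 -0.976]
 [ 0.976  0.     0.216]
 [-0.    -1.     0.001]]
delta cm [-0.17  2.51 -0.13] rot [-0.001 -0.001 -0.   ] from [445.7  36.8 100.1] to [446.7  34.8  75. ]
```

View pics/d1.png

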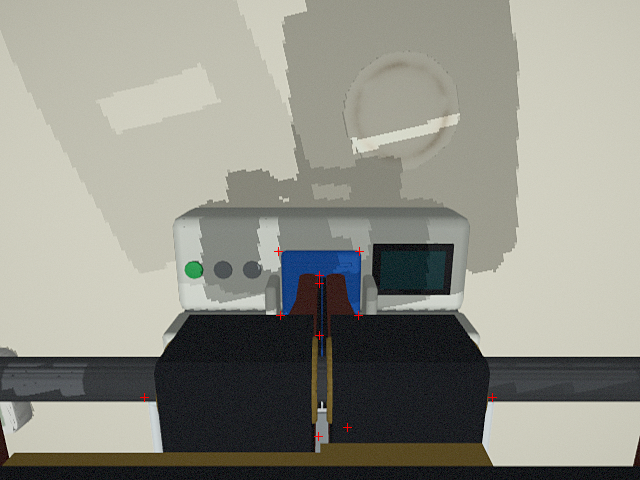

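View pics/d2.png

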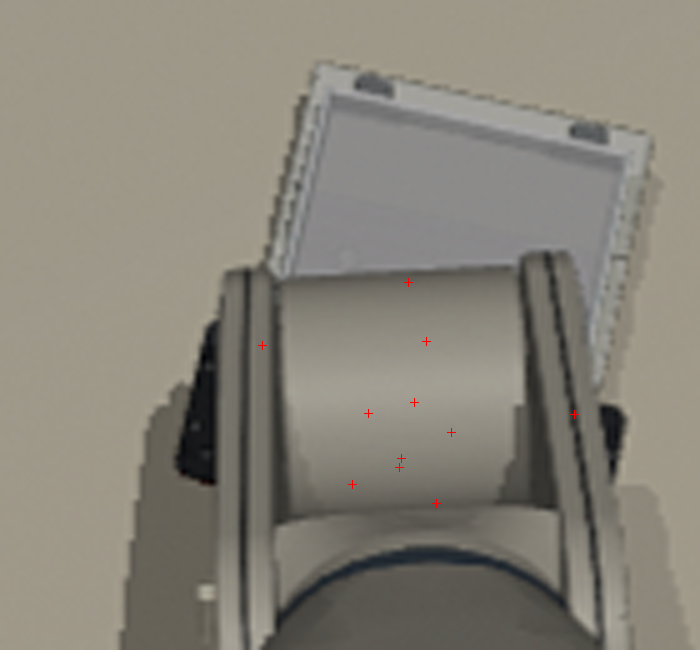

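Emit:
carry_out:
  delta_pos:
    - [-0.17,1.5,-0.13]
    - [-0.17,2.5,-0.13]
    - [-0.17,2.8,-0.13]
    - [-0.17,3.0,-0.13]
    - [-0.17,3.0,-0.13]
  rotation:
    - [0,0,0]
    - [0,0,0]
    - [0,0,0]
    - [0,0,0]
    - [0,0,0]

```text
t: 2.27
ee_pos: [446.7, 35.3, 70.1]
orientation: [-1.303, -1.048, 1.049]
ft_force: [0.5, 0.1, 0.2]
width: 0.5
```

Emit:
carry_out:
  delta_pos:
    - [0,0.05,0]
    - [0,0.1,0]
    - [0,0.15,0]
    - [0,0.2,0]
  rotation:
    - [0,0,0]
    - [0,0,0]
    - [0,0,0]
    - [0,0,0]

```text
t: 2.6
ee_pos: [447.2, 34.7, 68.4]
orientation: [-1.304, -1.048, 1.048]
ft_force: [-0.3, -0.6, -0.6]
width: 0.5
```

Emit:
carry_out:
  delta_pos:
    - [0,0.05,0]
    - [0,0.1,0]
    - [0,0.15,0]
    - [0,0.2,0]
  rotation:
    - [0,0,0]
    - [0,0,0]
    - [0,0,0]
    - [0,0,0]

```text
t: 2.93
ee_pos: [447.1, 34.7, 66.2]
orientation: [-1.304, -1.048, 1.048]
ft_force: [-0.5, 0.7, 0.6]
width: 0.4
```

Emit:
carry_out:
  delta_pos:
    - [0,0.05,0]
    - [0,0.1,0]
    - [0,0.15,0]
  rotation:
    - [0,0,0]
    - [0,0,0]
    - [0,0,0]

```text
t: 3.18
ee_pos: [446.9, 34.7, 64.7]
orientation: [-1.304, -1.048, 1.048]
ft_force: [-1.4, 0.2, 5.5]
width: 0.2
```

Emit:
carry_out:
  delta_pos:
    - [0,0.05,0]
    - [0,0.1,0]
  rotation:
    - [0,0,0]
    - [0,0,0]

```text
t: 3.35
ee_pos: [446.5, 34.8, 63.8]
orientation: [-1.303, -1.047, 1.048]
ft_force: [-3.2, 0.6, 7.2]
width: 0.1
```

Emit:
carry_out:
  delta_pos:
    - [0,0.05,0]
    - [0,0.1,0]
  rotation:
    - [0,0,0]
    - [0,0,0]

```text
t: 3.52
ee_pos: [446.2, 34.9, 62.8]
orientation: [-1.303, -1.047, 1.049]
ft_force: [-4.2, 1.6, 8.5]
width: 0.2
```

Emit:
carry_out:
  delta_pos:
    - [0,0.05,0]
    - [0,0.1,0]
  rotation:
    - [0,0,0]
    - [0,0,0]

```text
t: 3.68
ee_pos: [445.9, 34.9, 61.8]
orientation: [-1.302, -1.046, 1.049]
ft_force: [-4.7, 2.5, 8.1]
width: 0.3
```

Emit:
carry_out:
  delta_pos:
    - [0,0.04,0]
    - [0,0.08,0]
  rotation:
    - [0,0,0]
    - [0,0,0]

```text
t: 3.85
ee_pos: [445.6, 35.0, 61.0]
orientation: [-1.302, -1.046, 1.049]
ft_force: [-6.4, 1.8, 9.7]
width: 0.2
```

```bash
python3 - <<'E'
from h import *
show('scene','e1',None,(230,150,430,320),4)
E
```

```text
(no output)
```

View pics/e1.png

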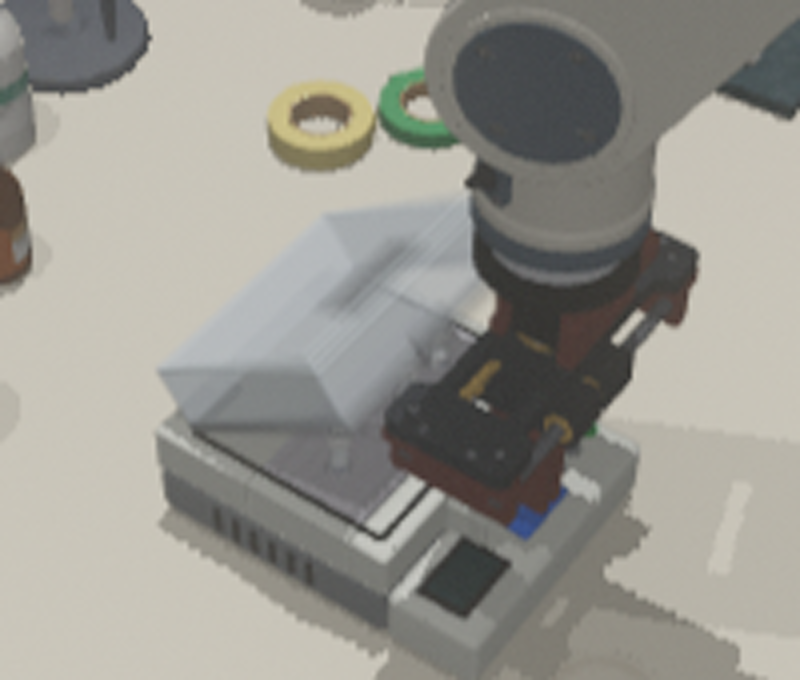

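Emit:
carry_out:
  delta_pos:
    - [0,-1,0.2]
    - [0,-3,0.5]
    - [0,-6,1]
    - [0,-9,1.5]
    - [0,-9,1.5]
  rotation:
    - [0,0,0]
    - [0,0,0]
    - [0,0,0]
    - [0,0,0]
    - [0,0,0]

```text
t: 4.32
ee_pos: [434.5, 38.3, 155.5]
orientation: [-1.308, -1.054, 1.044]
ft_force: [0.4, 0.5, -0.4]
width: 0.2
```

```bash
python3 - <<'E'
from h import *
go([480,299,150]);st()
E
```

```text
delta cm [26.44  0.59  1.16] rot [ 0.007 -0.     0.002] from [434.5  38.3 155.5] to [480 299 150]
t 4.3167 pos [434.5  38.3 155.5] F [ 0.4  0.5 -0.4] w 0.2
[[ 0.215  0.007 -0.977]
 [ 0.977  0.     0.215]
 [ 0.002 -1.    -0.007]]
```

Emit:
carry_out:
  delta_pos:
    - [26.4,0.6,-1.5]
    - [26.4,0.6,-1.5]
    - [26.4,0.6,-1.5]
    - [26.4,0.6,-1.5]
    - [26.4,0.6,-1.5]
    - [26.4,0.6,-1.5]
    - [26.4,0.6,-1.5]
    - [26.4,0.6,-1.5]
    - [26.4,0.6,-1.5]
    - [26.4,0.6,-1.5]
  rotation:
    - [0.007,0,0.002]
    - [0.007,0,0.002]
    - [0.007,0,0.002]
    - [0.007,0,0.002]
    - [0.007,0,0.002]
    - [0.007,0,0.002]
    - [0.007,0,0.002]
    - [0.007,0,0.002]
    - [0.007,0,0.002]
    - [0.007,0,0.002]
  hand: 0

```text
t: 5.15
ee_pos: [502.9, 291.1, 144.4]
orientation: [-1.3, -1.041, 1.054]
ft_force: [-0.3, 0.1, -0.6]
width: 63.6
```

```bash
python3 - <<'E'
from h import *
st()
X=[[509.5,298.9,48],[509.5,298.9,0]]
show('wrist','f1',X)
Q=inc2w(P,[[-12,15,70],[-12,45,97],[-12,-15,97],[-12,-45,97],[-66,-82,69],[-66,82,69],[81,82,69],[81,-82,69],[-92.5,0,66]])
show('top','f2',Q,(250,170,370,300),5)
show('scene','f3',Q,(250,180,400,320),5)
E
```

```text
t 5.15 pos [502.9 291.1 144.4] F [-0.3  0.1 -0.6] w 63.6
[[ 0.215 -0.009 -0.976]
 [ 0.977 -0.002  0.215]
 [-0.004 -1.     0.008]]
```

View pics/f1.png

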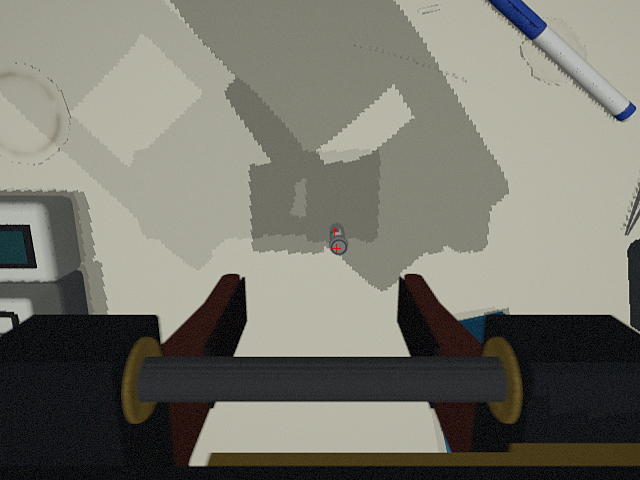

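View pics/f2.png

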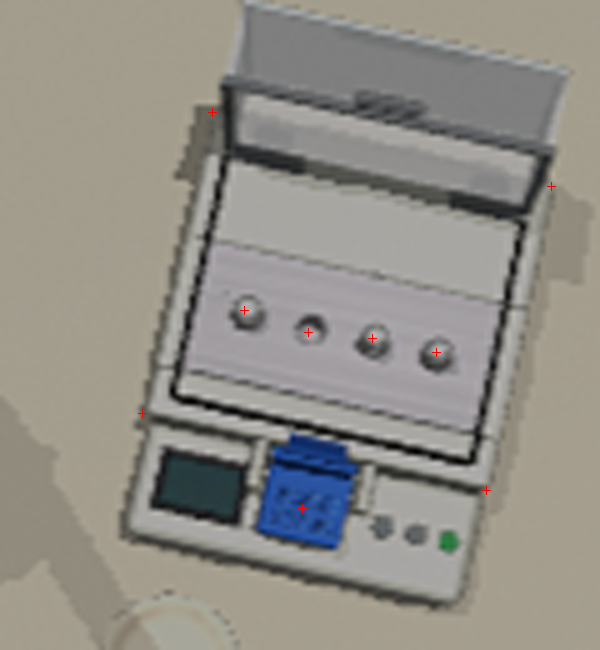

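View pics/f3.png

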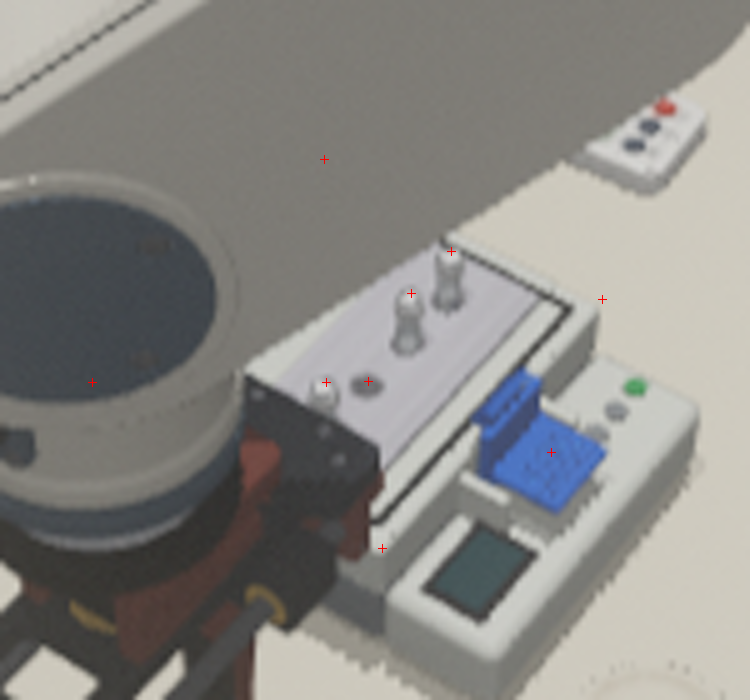

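```bash
python3 - <<'E'
from h import *
go([509.5,298.9,110])
im=cv2.imread('pics/f1.png'); cv2.imwrite('pics/f4.png',cv2.resize(im[200:280,300:380],None,fx=6,fy=6,interpolation=cv2.INTER_CUBIC))
c=cam('wrist'); print(proj(c,[[509.5,298.9,48],[509.5,298.9,0]]))
E
```

```text
delta cm [ 0.91  3.48 -0.44] rot [-0.007 -0.002 -0.003] from [503.5 291.  144.9] to [509.5 298.9 110. ]
[[336.77057455 247.57303444]
 [334.70356879 230.31018405]]
```

View pics/f4.png

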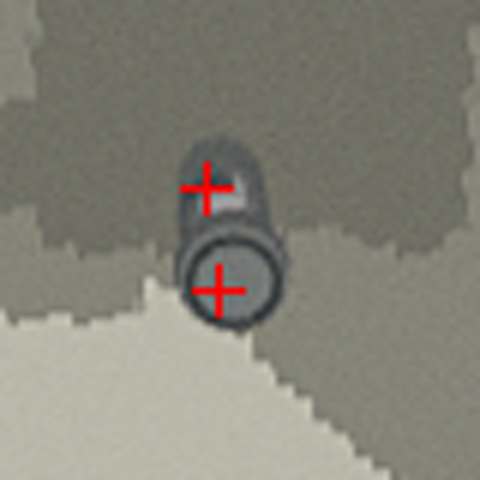

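Emit:
carry_out:
  delta_pos:
    - [1.0,3.5,-0.4]
    - [1.0,6.5,-0.4]
    - [1.0,8.5,-0.4]
    - [1.0,8.5,-0.4]
    - [1.0,8.5,-0.4]
    - [1.0,8.5,-0.4]
  rotation:
    - [0,0,0]
    - [0,0,0]
    - [0,0,0]
    - [0,0,0]
    - [0,0,0]
    - [0,0,0]
  hand: 150

```text
t: 5.8
ee_pos: [510.0, 301.2, 61.1]
orientation: [-1.3, -1.043, 1.051]
ft_force: [1.1, 0.3, -0.6]
width: 42.6
```

```bash
python3 - <<'E'
from h import *
st()
X=[[509.5,300,48],[509.5,300,0]]
show('wrist','g1',X)
go([509.5,300,36])
E
```

```text
t 5.8 pos [510.  301.2  61.1] F [ 1.1  0.3 -0.6] w 42.6
[[ 0.216 -0.006 -0.976]
 [ 0.976  0.     0.216]
 [-0.001 -1.     0.006]]
delta cm [-0.17  2.55  0.03] rot [-0.005 -0.001 -0.   ] from [510.3 301.6  61.5] to [509.5 300.   36. ]
```

View pics/g1.png

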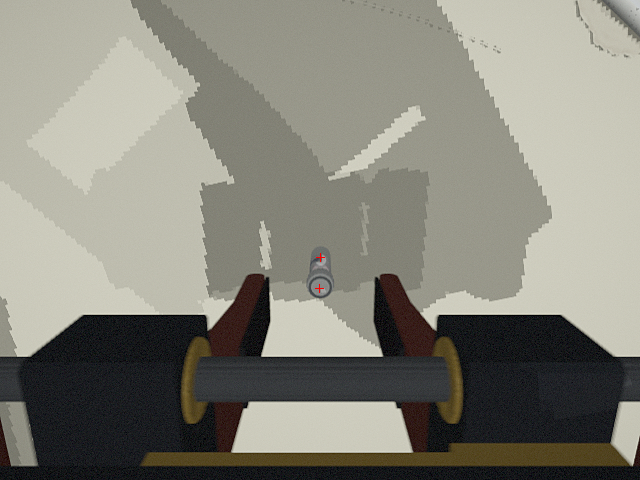

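Emit:
carry_out:
  delta_pos:
    - [-0.15,1.0,0.03]
    - [-0.15,2.0,0.03]
    - [-0.15,2.55,0.03]
    - [-0.15,2.55,0.03]
    - [-0.15,2.55,0.03]
  rotation:
    - [-0.005,0,0]
    - [-0.005,0,0]
    - [-0.005,0,0]
    - [-0.005,0,0]
    - [-0.005,0,0]

```text
t: 6.27
ee_pos: [508.1, 299.9, 33.8]
orientation: [-1.303, -1.045, 1.051]
ft_force: [-0.0, -0.1, 0.5]
width: 36.5
```

Emit:
carry_out:
  delta_pos:
    - [0,0,0]
    - [0,0,0]
    - [0,0,0]
    - [0,0,0]
    - [0,0,0]
    - [0,0,0]
    - [0,0,0]
    - [0,0,0]
  rotation:
    - [0,0,0]
    - [0,0,0]
    - [0,0,0]
    - [0,0,0]
    - [0,0,0]
    - [0,0,0]
    - [0,0,0]
    - [0,0,0]
  hand: 255

```text
t: 6.93
ee_pos: [508.6, 300.1, 34.5]
orientation: [-1.304, -1.046, 1.05]
ft_force: [0.2, -0.5, 0.9]
width: 11.7
```

Emit:
carry_out:
  delta_pos:
    - [0,-2,0]
    - [0,-5,0]
    - [0,-9,0]
    - [0,-12,0]
    - [0,-12,0]
    - [0,-12,0]
  rotation:
    - [0,0,0]
    - [0,0,0]
    - [0,0,0]
    - [0,0,0]
    - [0,0,0]
    - [0,0,0]

```text
t: 7.43
ee_pos: [509.8, 300.8, 156.2]
orientation: [-1.304, -1.049, 1.047]
ft_force: [-0.6, -0.6, -1.2]
width: 11.6
```

```bash
python3 - <<'E'
from h import *
st(); o=ctrl.get_obs(); e=o['ee_pos']; R=Ro.from_rotvec(o['orientation']).as_matrix()
X=[e+R@[0,-13.5,0],e+R@[0,34.5,0]]
show('wrist','i1',X,(240,150,400,350),3)
show('scene','i2',X,(200,200,340,340),4)
goi([-12,15,150])
E
```

```text
t 7.4333 pos [509.8 300.8 156.2] F [-0.6 -0.6 -1.2] w 11.6
[[ 0.215  0.001 -0.977]
 [ 0.977  0.     0.215]
 [ 0.001 -1.    -0.001]]
delta cm [-25.69   0.39  -8.21] rot [-0.003 -0.    -0.003] from [508.  299.8 153.4] to [532.9  31.2 150. ]
```

View pics/i1.png

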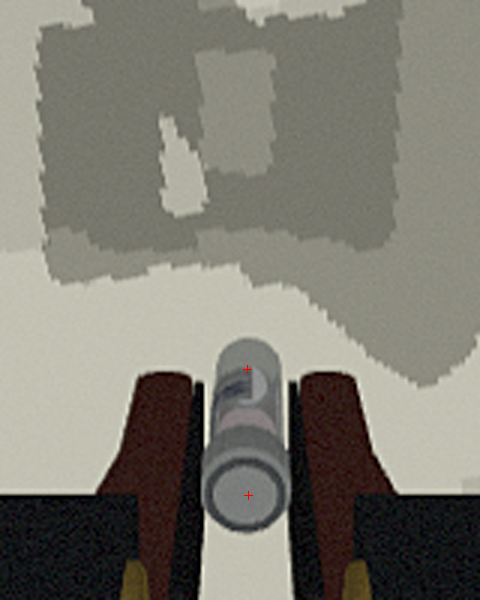

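View pics/i2.png

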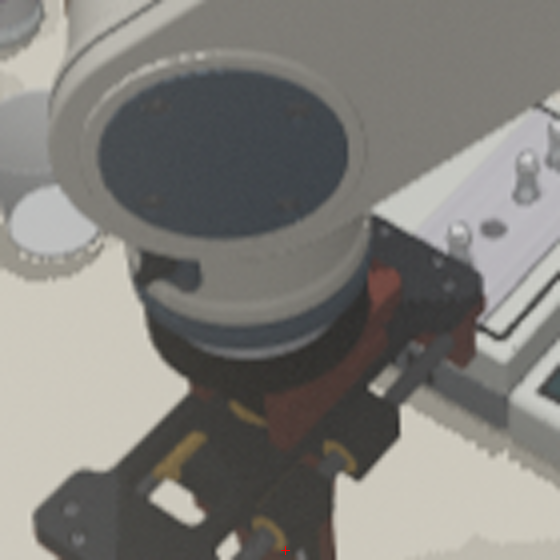

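```bash
python3 - <<'E'
from h import *
goi([15,15,160])
E
```

```text
delta cm [-25.69  -0.61 -10.91] rot [-0.003 -0.    -0.003] from [508.  299.8 153.4] to [559.3  25.4 160. ]
```

Emit:
carry_out:
  delta_pos:
    - [-25.7,-0.6,-10.9]
    - [-25.7,-0.6,-10.9]
    - [-25.7,-0.6,-10.9]
    - [-25.7,-0.6,-10.9]
    - [-25.7,-0.6,-10.9]
    - [-25.7,-0.6,-10.9]
    - [-25.7,-0.6,-10.9]
    - [-25.7,-0.6,-10.9]
    - [-25.7,-0.6,-10.9]
    - [-25.7,-0.6,-10.9]
    - [-25.7,-0.6,-10.9]
  rotation:
    - [-0.003,0,-0.003]
    - [-0.003,0,-0.003]
    - [-0.003,0,-0.003]
    - [-0.003,0,-0.003]
    - [-0.003,0,-0.003]
    - [-0.003,0,-0.003]
    - [-0.003,0,-0.003]
    - [-0.003,0,-0.003]
    - [-0.003,0,-0.003]
    - [-0.003,0,-0.003]
    - [-0.003,0,-0.003]

```text
t: 8.45
ee_pos: [559.1, 26.9, 159.7]
orientation: [-1.302, -1.049, 1.049]
ft_force: [-0.1, -0.3, -0.6]
width: 11.3
```

```bash
python3 - <<'E'
from h import *
st()
Q=inc2w(P,[[-12,15,70],[-12,45,97],[-12,-15,97],[-12,-45,97],[-66,-82,69],[-66,82,69],[-109.5,20,66],[-109.5,-20,66]])
show('wrist','j1',Q); print(proj(cam('wrist'),Q).round(1))
E
```

```text
t 8.45 pos [559.1  26.9 159.7] F [-0.1 -0.3 -0.6] w 11.3
[[ 0.214 -0.001 -0.977]
 [ 0.977  0.001  0.214]
 [ 0.001 -1.     0.001]]
[[319.6 200.9]
 [374.5 209.4]
 [264.3 209.3]
 [209.2 209.2]
 [151.4 107.8]
 [435.7 108.2]
 [328.6  26.7]
 [256.9  26.6]]
```

View pics/j1.png

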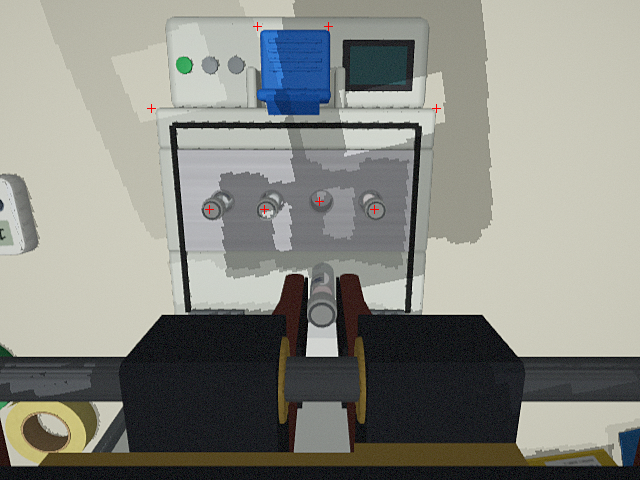

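```bash
python3 - <<'E'
from h import *
o=ctrl.get_obs(); e=o['ee_pos']; R=Ro.from_rotvec(o['orientation']).as_matrix()
print(o['ee_pos'])
show('wrist','k1',None,(190,170,390,340),4)
print(proj(cam('wrist'),[e+R@[0,-13.5,0],e+R@[0,34.5,0],e]).round(1))
E
```

```text
[559.28289369  27.10994653 159.91842335]
[[322.6 314.6]
 [322.4 272.7]
 [322.5 300.6]]
```

View pics/k1.png

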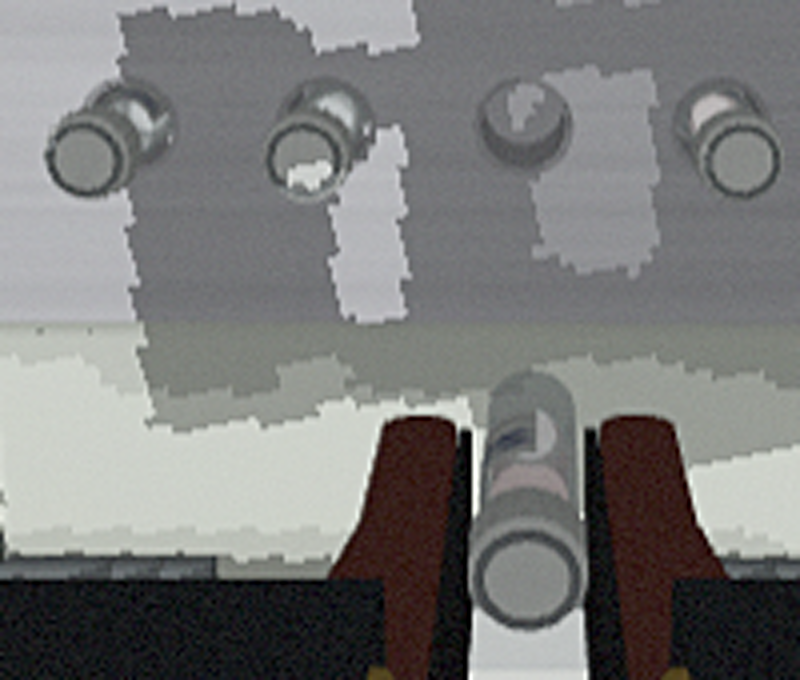

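```bash
sed -i 's/^P=.*/P=[541.6,15.0,-0.2166]/' h.py; python3 - <<'E'
from h import *
goi([-12,15,112])
E
```

```text
delta cm [-0.07  4.81  2.68] rot [0.    0.002 0.001] from [559.4  27.1 160.1] to [533.1  32.2 112. ]
```

Emit:
carry_out:
  delta_pos:
    - [-0.04,1,2.0]
    - [-0.04,2.0,2.68]
    - [-0.04,3.5,2.68]
    - [-0.04,4.5,2.68]
    - [-0.04,4.8,2.68]
    - [-0.04,4.8,2.68]
    - [-0.04,4.8,2.68]
  rotation:
    - [0,0,0]
    - [0,0,0]
    - [0,0,0]
    - [0,0,0]
    - [0,0,0]
    - [0,0,0]
    - [0,0,0]

```text
t: 9.13
ee_pos: [534.1, 31.5, 112.8]
orientation: [-1.304, -1.05, 1.047]
ft_force: [0.6, 0.5, -0.1]
width: 11.7
```

```bash
python3 - <<'E'
from h import *
o=st(); e=o['ee_pos']; R=Ro.from_rotvec(o['orientation']).as_matrix()
Q=np.r_[inc2w(P,[[-12,15,70],[-12,15,48],[-12,45,97],[-12,-15,97]]),[e+R@[0,34.5,0],e+R@[0,-13.5,0]]]
show('wrist','l1',Q,(240,200,400,350),5); print(proj(cam('wrist'),Q).round(1))
show('scene','l2',Q,(250,180,400,330),5)
show('top','l3',Q,(250,170,370,300),5)
goi([-12,15,110])
E
```

```text
t 9.1333 pos [534.1  31.5 112.8] F [ 0.6  0.5 -0.1] w 11.7
[[ 0.215  0.001 -0.977]
 [ 0.977  0.001  0.215]
 [ 0.001 -1.    -0.001]]
[[323.4 264.9]
 [323.2 252.4]
 [390.1 283.9]
 [257.3 284. ]
 [322.6 272.5]
 [322.9 314.4]]
delta cm [0.07 0.32 0.14] rot [ 0.002 -0.     0.001] from [534.3  31.3 113.2] to [533.1  32.2 110. ]
```

View pics/l1.png

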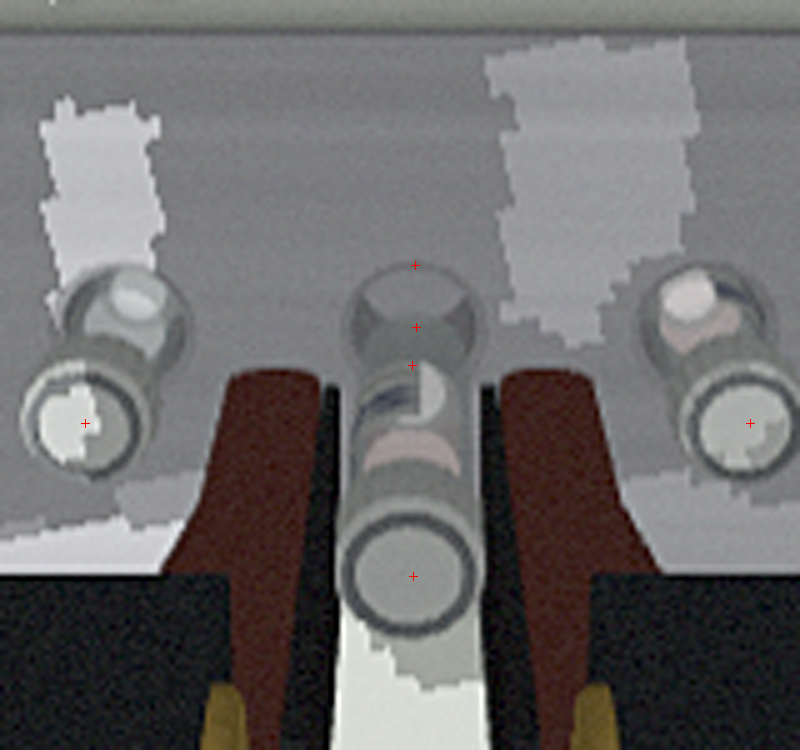

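View pics/l2.png

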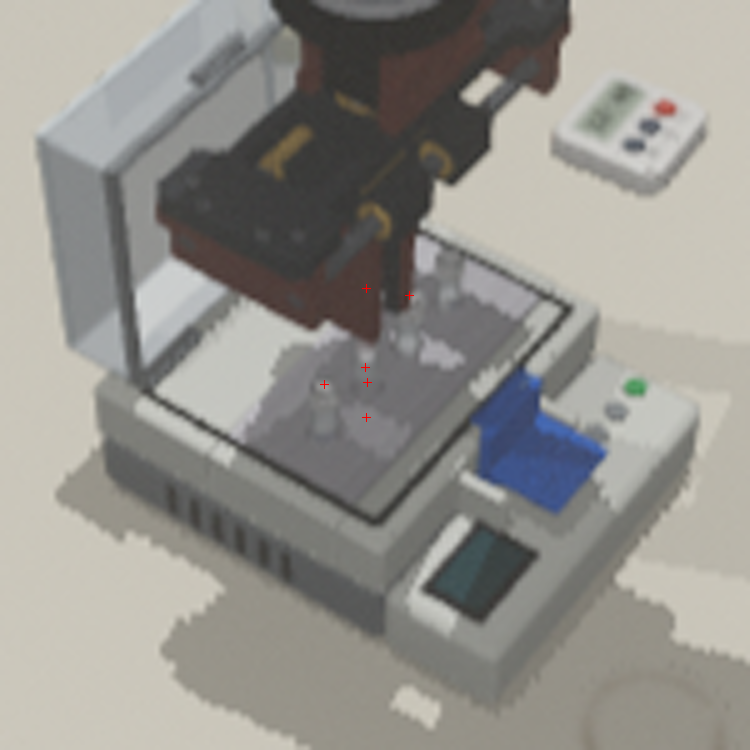

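Emit:
carry_out:
  delta_pos:
    - [0.05,0,0.1]
    - [0.05,0.4,0.1]
    - [0.05,0.8,0.1]
    - [0.05,0.8,0.1]
  rotation:
    - [0,0,0]
    - [0,0,0]
    - [0,0,0]
    - [0,0,0]

```text
t: 9.62
ee_pos: [532.4, 31.9, 103.9]
orientation: [-1.304, -1.049, 1.047]
ft_force: [-0.1, -0.2, -0.5]
width: 11.4
```

```bash
python3 - <<'E'
from h import *
o=st(); e=o['ee_pos']; R=Ro.from_rotvec(o['orientation']).as_matrix()
Q=np.r_[inc2w(P,[[-12,15,70]]),[e+R@[0,34.5,0],e+R@[0,-13.5,0]]]
show('wrist','m1',Q,(270,230,370,340),7); print(proj(cam('wrist'),Q).round(1))
goi([-12,15,102])
E
```

```text
t 9.6167 pos [532.4  31.9 103.9] F [-0.1 -0.2 -0.5] w 11.4
[[ 0.215  0.    -0.977]
 [ 0.977  0.001  0.215]
 [ 0.001 -1.    -0.   ]]
[[323.5 274.3]
 [322.5 272.8]
 [322.8 314.8]]
delta cm [ 0.05  0.21 -0.05] rot [ 0.    -0.     0.001] from [532.5  31.8 104.1] to [533.1  32.2 102. ]
```

View pics/m1.png

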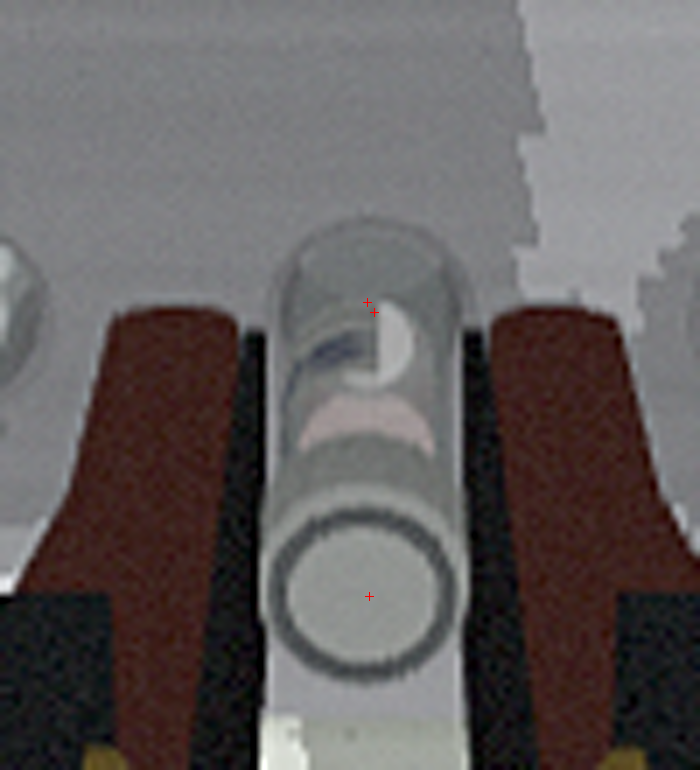

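Emit:
carry_out:
  delta_pos:
    - [0.01,0.15,0]
    - [0.01,0.3,0]
    - [0.01,0.45,0]
    - [0.01,0.6,0]
  rotation:
    - [0,0,0]
    - [0,0,0]
    - [0,0,0]
    - [0,0,0]

```text
t: 10.0
ee_pos: [532.9, 32.0, 98.4]
orientation: [-1.304, -1.049, 1.047]
ft_force: [-0.3, 0.2, -0.1]
width: 12.0
```

Emit:
carry_out:
  delta_pos:
    - [0,0.2,0]
    - [0,0.4,0]
    - [0,0.6,0]
  rotation:
    - [0,0,0]
    - [0,0,0]
    - [0,0,0]

```text
t: 10.25
ee_pos: [532.9, 32.0, 92.4]
orientation: [-1.304, -1.049, 1.047]
ft_force: [-0.0, -0.6, 0.2]
width: 11.7
```

Emit:
carry_out:
  delta_pos:
    - [0,0.2,0]
    - [0,0.4,0]
    - [0,0.6,0]
  rotation:
    - [0,0,0]
    - [0,0,0]
    - [0,0,0]

```text
t: 10.5
ee_pos: [532.9, 32.0, 86.4]
orientation: [-1.304, -1.049, 1.047]
ft_force: [-0.2, 0.6, 0.0]
width: 11.6
```

Emit:
carry_out:
  delta_pos:
    - [0,0.1,0]
    - [0,0.2,0]
    - [0,0.25,0]
  rotation:
    - [0,0,0]
    - [0,0,0]
    - [0,0,0]

```text
t: 10.75
ee_pos: [532.9, 32.0, 84.0]
orientation: [-1.304, -1.049, 1.047]
ft_force: [0.2, 0.6, -0.3]
width: 11.7
```

Close to the floor; small steps until touch.

Emit:
carry_out:
  delta_pos:
    - [0,0.05,0]
    - [0,0.1,0]
  rotation:
    - [0,0,0]
    - [0,0,0]

```text
t: 10.92
ee_pos: [533.0, 32.0, 83.1]
orientation: [-1.304, -1.049, 1.047]
ft_force: [0.7, 0.1, -0.3]
width: 11.7
```

Emit:
carry_out:
  delta_pos:
    - [0,0.05,0]
  rotation:
    - [0,0,0]

```text
t: 11.0
ee_pos: [532.9, 32.0, 82.6]
orientation: [-1.304, -1.049, 1.047]
ft_force: [-0.2, -0.2, -0.8]
width: 11.7
```

Release with a small opening; gravity settles the rest.

Emit:
carry_out:
  delta_pos:
    - [0,0,0]
    - [0,0,0]
    - [0,0,0]
    - [0,0,0]
  rotation:
    - [0,0,0]
    - [0,0,0]
    - [0,0,0]
    - [0,0,0]
  hand: 204

```text
t: 11.33
ee_pos: [532.9, 32.0, 82.6]
orientation: [-1.304, -1.049, 1.047]
ft_force: [0.0, 0.3, -0.3]
width: 17.8
```

Emit:
carry_out:
  delta_pos:
    - [0,-1,0]
    - [0,-2,0]
    - [0,-4,0]
    - [0,-5,0]
    - [0,-5,0]
  rotation:
    - [0,0,0]
    - [0,0,0]
    - [0,0,0]
    - [0,0,0]
    - [0,0,0]

```text
t: 11.75
ee_pos: [534.9, 32.1, 135.7]
orientation: [-1.307, -1.053, 1.044]
ft_force: [1.0, 0.1, 0.1]
width: 17.8
```

```bash
python3 - <<'E'
from h import *
st()
Q=inc2w(P,[[-12,15,97],[-12,45,97],[-12,-15,97],[-12,-45,97]])
show('wrist','n1',Q,(200,170,440,350),3)
show('scene','n2',Q,(250,180,400,330),5)
goi([-12,15,98])
E
```

```text
t 11.75 pos [534.9  32.1 135.7] F [1.  0.1 0.1] w 17.8
[[ 0.215  0.007 -0.977]
 [ 0.977  0.001  0.215]
 [ 0.002 -1.    -0.006]]
delta cm [0.01 3.53 0.03] rot [ 0.003 -0.     0.001] from [533.3  32.  133.3] to [533.1  32.2  98. ]
```

View pics/n1.png

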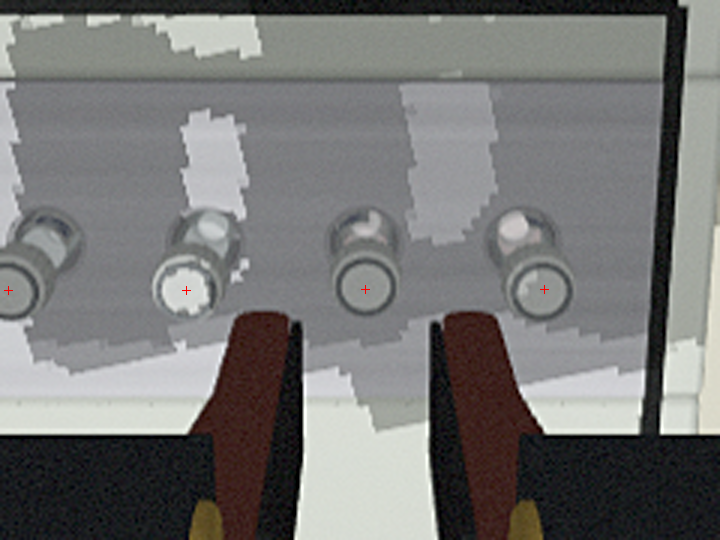

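View pics/n2.png

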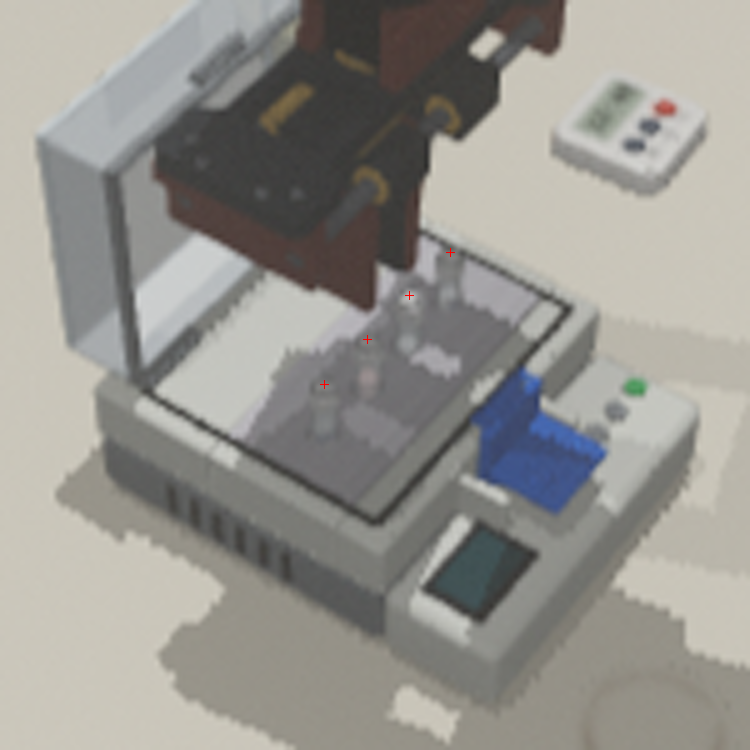

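```bash
python3 - <<'E'
from h import *
goi([-12,0,225]); goi([140,0,225]);goi([140,0,170])
E
```

```text
delta cm [-1.47 -9.17 -0.  ] rot [ 0.003 -0.     0.001] from [533.3  32.  133.3] to [529.9  17.6 225. ]
delta cm [ -1.46  -9.13 -15.2 ] rot [ 0.003 -0.     0.001] from [533.3  32.  133.3] to [678.3 -15.1 225. ]
delta cm [ -1.47  -3.63 -15.19] rot [ 0.003 -0.     0.001] from [533.3  32.  133.3] to [678.3 -15.1 170. ]
```

Emit:
carry_out:
  delta_pos:
    - [-1.5,-4,0]
    - [-1.5,-7,0]
    - [-1.5,-9.2,0]
    - [-1.5,-9.2,-1]
    - [-1.5,-9.2,-4]
    - [-1.5,-9.2,-8]
    - [-1.5,-9.2,-12]
    - [-1.5,-9.2,-15.2]
    - [-1.5,-9.2,-15.2]
    - [-1.5,-9.2,-15.2]
  rotation:
    - [0.003,0,0.001]
    - [0.003,0,0.001]
    - [0.003,0,0.001]
    - [0.003,0,0.001]
    - [0.003,0,0.001]
    - [0.003,0,0.001]
    - [0.003,0,0.001]
    - [0.003,0,0.001]
    - [0.003,0,0.001]
    - [0.003,0,0.001]
  hand: 255

```text
t: 12.68
ee_pos: [678.2, -15.8, 221.9]
orientation: [-1.3, -1.044, 1.05]
ft_force: [-0.6, -0.1, -1.0]
width: 0.3
```

```bash
python3 - <<'E'
from h import *
st()
def L(th,r=108,h=40): return [62-r*np.cos(th)+h*np.sin(th),0,71+r*np.sin(th)+h*np.cos(th)]
a=L(1.6); print(a)
Q=inc2w(P,[a,L(1.6,122),[L(1.6,122)[0],72,L(1.6,122)[2]],[L(1.6,122)[0],-72,L(1.6,122)[2]],[-12,15,97],[-12,45,97],[-12,-15,97],[-12,-45,97]])
show('wrist','o1',Q)
show('scene','o2',Q,(230,130,390,280),5)
show('top','o3',Q,(250,130,400,260),5)
goi([130,0,172])
E
```

```text
t 12.6833 pos [678.2 -15.8 221.9] F [-0.6 -0.1 -1. ] w 0.3
[[ 0.216 -0.005 -0.976]
 [ 0.976  0.001  0.216]
 [-0.001 -1.     0.005]]
[np.float64(105.1364925301994), 0, np.float64(177.785968236431)]
delta cm [0.05 5.15 0.79] rot [-0.005  0.    -0.   ] from [676.4 -15.1 223.4] to [668.6 -12.9 172. ]
```

View pics/o1.png

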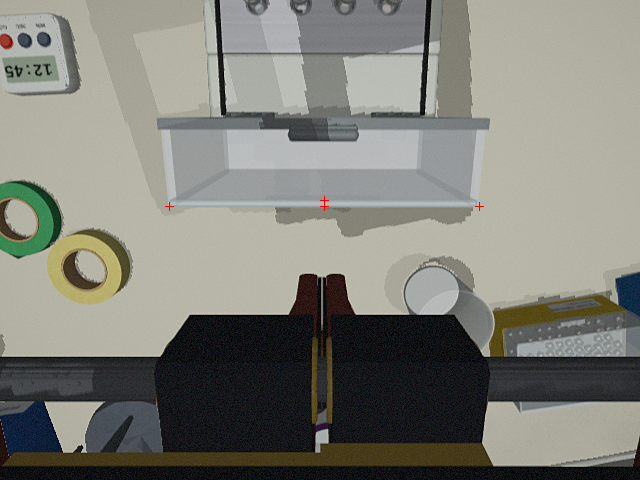

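View pics/o2.png

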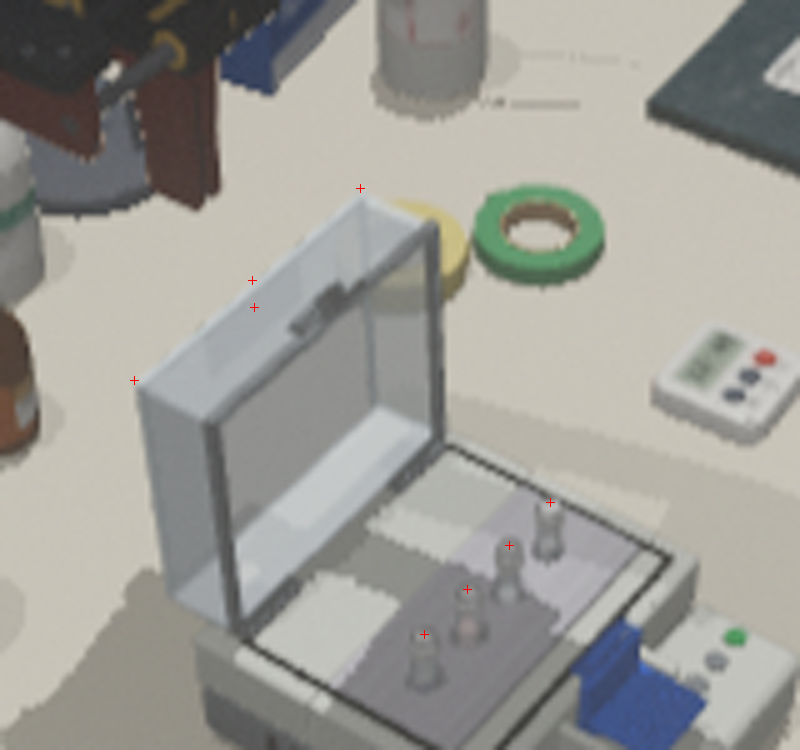

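Emit:
carry_out:
  delta_pos:
    - [0,1.5,0]
    - [0,3.5,0.4]
    - [0,5.0,0.8]
    - [0,5.2,0.8]
    - [0,5.2,0.8]
  rotation:
    - [-0.005,0,0]
    - [-0.005,0,0]
    - [-0.005,0,0]
    - [-0.005,0,0]
    - [-0.005,0,0]

```text
t: 13.25
ee_pos: [668.5, -13.3, 172.1]
orientation: [-1.305, -1.049, 1.048]
ft_force: [-0.3, -0.2, -0.2]
width: 0.5
```

```bash
cat >> h.py <<'E'
def L(th,r=108,h=41): return [62-r*np.cos(th)+h*np.sin(th)+10,0,71+r*np.sin(th)+h*np.cos(th)]
def path(ths,rs=None,comp=0):
    o=ctrl.get_obs(); R0=Ro.from_rotvec(o['orientation']).as_matrix(); out=[]
    for th in ths:
        r=108+4*(1.6-th)/1.6
        X=inc2w(P,[L(th,r)])[0]; out.append((R0.T@(X-o['ee_pos'])/10).round(2).tolist())
    print(o['ee_pos'].round(1),Ro.from_matrix(R0.T@Rgoal()).as_rotvec().round(3)); print(out)
E
python3 - <<'E'
from h import *
st(); path(np.linspace(1.6,1.2,8))
E
```

```text
t 13.25 pos [668.5 -13.3 172.1] F [-0.3 -0.2 -0.2] w 0.5
[[ 0.215  0.001 -0.977]
 [ 0.977 -0.001  0.215]
 [-0.    -1.    -0.001]]
[668.5 -13.3 172.1] [ 0.001  0.    -0.   ]
[[0.04, -0.57, 1.39], [0.04, -0.82, 2.01], [0.04, -1.03, 2.64], [0.04, -1.21, 3.28], [0.04, -1.35, 3.93], [0.04, -1.45, 4.59], [0.04, -1.52, 5.26], [0.04, -1.54, 5.93]]
```

Emit:
carry_out:
  delta_pos:
    - [0.04,-0.3,0.7]
    - [0.04,-0.57,1.2]
    - [0.04,-0.7,1.6]
    - [0.04,-0.82,2.0]
    - [0.04,-1.03,2.6]
    - [0.04,-1.21,3.2]
    - [0.04,-1.35,3.9]
    - [0.04,-1.45,4.5]
  rotation:
    - [0,0,0]
    - [0,0,0]
    - [0,0,0]
    - [0,0,0]
    - [0,0,0]
    - [0,0,0]
    - [0,0,0]
    - [0,0,0]

```text
t: 13.92
ee_pos: [625.8, -3.5, 187.8]
orientation: [-1.307, -1.051, 1.046]
ft_force: [2.2, 0.2, 2.6]
width: 0.8
```

```bash
python3 - <<'E'
from h import *
st(); show('scene','p1',None,(230,130,390,280),5)
path(np.linspace(1.25,0.75,8))
E
```

```text
t 13.9167 pos [625.8  -3.5 187.8] F [2.2 0.2 2.6] w 0.8
[[ 0.215  0.004 -0.977]
 [ 0.977 -0.001  0.215]
 [ 0.    -1.    -0.004]]
[624.7  -3.2 187.7] [ 0.003 -0.     0.   ]
[[-0.0, 0.04, 0.85], [-0.0, 0.02, 1.68], [-0.0, 0.06, 2.52], [-0.0, 0.16, 3.36], [-0.0, 0.32, 4.18], [-0.0, 0.53, 5.0], [-0.0, 0.81, 5.79], [-0.0, 1.14, 6.57]]
```

View pics/p1.png

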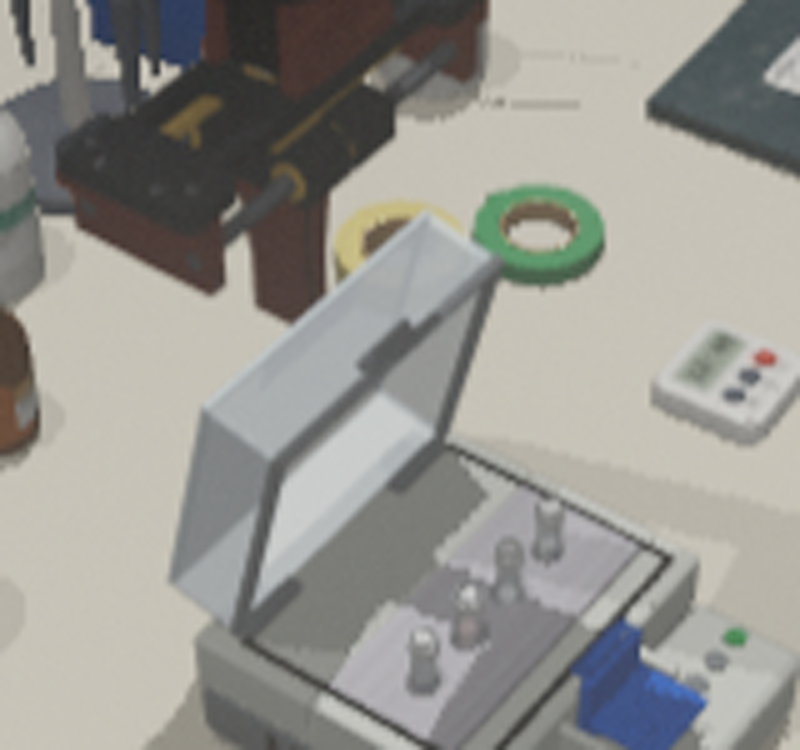

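Emit:
carry_out:
  delta_pos:
    - [0,0.04,0.6]
    - [0,0.03,1.2]
    - [0,0.02,1.7]
    - [0,0.06,2.5]
    - [0,0.16,3.2]
    - [0,0.27,3.9]
    - [0,0.4,4.5]
    - [0,0.6,5.2]
    - [0,0.81,5.8]
    - [0,1.14,6.5]
  rotation:
    - [0.003,0,0]
    - [0.003,0,0]
    - [0.003,0,0]
    - [0.003,0,0]
    - [0.003,0,0]
    - [0.003,0,0]
    - [0.003,0,0]
    - [0.003,0,0]
    - [0.003,0,0]
    - [0.003,0,0]

```text
t: 14.8
ee_pos: [562.3, 10.4, 175.4]
orientation: [-1.304, -1.048, 1.048]
ft_force: [2.2, -0.6, 1.1]
width: 0.5
```

```bash
python3 - <<'E'
from h import *
st(); 
path(np.linspace(0.72,0.16,9))
E
```

```text
t 14.8 pos [562.3  10.4 175.4] F [ 2.2 -0.6  1.1] w 0.5
[[ 0.215  0.    -0.977]
 [ 0.977 -0.     0.215]
 [-0.    -1.    -0.   ]]
[562.3  10.4 175.4] [ 0. -0. -0.]
[[0.0, 0.09, 0.5], [0.0, 0.5, 1.22], [0.0, 0.95, 1.92], [0.0, 1.46, 2.58], [0.0, 2.01, 3.2], [0.0, 2.6, 3.79], [0.0, 3.23, 4.33], [0.0, 3.91, 4.83], [0.0, 4.61, 5.28]]
```

Emit:
carry_out:
  delta_pos:
    - [0,0.09,0.5]
    - [0,0.5,1.22]
    - [0,0.95,1.92]
    - [0,1.46,2.58]
    - [0,2.01,3.2]
    - [0,2.6,3.79]
    - [0,3.23,4.33]
    - [0,3.8,4.75]
    - [0,4.2,5.0]
    - [0,4.5,5.2]
  rotation:
    - [0,0,0]
    - [0,0,0]
    - [0,0,0]
    - [0,0,0]
    - [0,0,0]
    - [0,0,0]
    - [0,0,0]
    - [0,0,0]
    - [0,0,0]
    - [0,0,0]

```text
t: 15.63
ee_pos: [511.3, 21.7, 129.8]
orientation: [-1.303, -1.047, 1.049]
ft_force: [0.8, 0.2, 2.0]
width: 0.5
```

```bash
python3 - <<'E'
from h import *
st(); show('scene','q1',None,(230,150,390,310),4)
path(np.array([.14,.1,.07,.05,0.03,0]))
E
```

```text
t 15.6333 pos [511.3  21.7 129.8] F [0.8 0.2 2. ] w 0.5
[[ 0.215 -0.001 -0.977]
 [ 0.977  0.     0.215]
 [-0.    -1.     0.001]]
[510.8  21.7 129.5] [-0.002 -0.    -0.   ]
[[0.01, 0.23, 0.14], [0.01, 0.66, 0.36], [0.01, 0.98, 0.52], [0.01, 1.2, 0.62], [0.01, 1.42, 0.71], [0.01, 1.75, 0.85]]
```

View pics/q1.png

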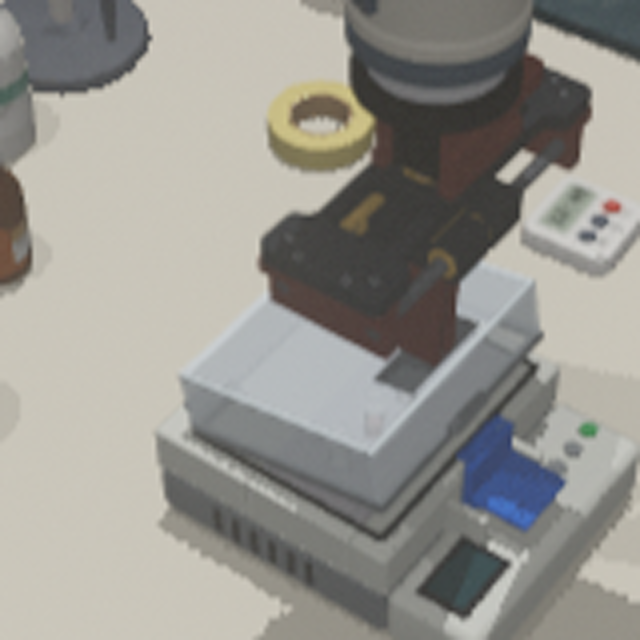

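Emit:
carry_out:
  delta_pos:
    - [0,0.25,0.14]
    - [0,0.5,0.3]
    - [0,0.7,0.4]
    - [0,0.9,0.5]
    - [0,1.05,0.6]
  rotation:
    - [0,0,0]
    - [0,0,0]
    - [0,0,0]
    - [0,0,0]
    - [0,0,0]

```text
t: 16.1
ee_pos: [506.2, 22.8, 119.9]
orientation: [-1.304, -1.048, 1.048]
ft_force: [1.6, -1.8, 3.7]
width: 0.3
```

Emit:
carry_out:
  delta_pos:
    - [0,0.1,0.03]
    - [0,0.2,0.05]
  rotation:
    - [0,0,0]
    - [0,0,0]

```text
t: 16.27
ee_pos: [505.9, 22.9, 118.5]
orientation: [-1.304, -1.048, 1.048]
ft_force: [-2.4, -0.3, 10.9]
width: 0.3
```

Emit:
carry_out:
  delta_pos:
    - [0,0.1,0.03]
    - [0,0.2,0.05]
  rotation:
    - [0,0,0]
    - [0,0,0]

```text
t: 16.43
ee_pos: [505.3, 23.0, 116.9]
orientation: [-1.304, -1.048, 1.048]
ft_force: [-3.7, 0.1, 14.0]
width: 0.3
```

Emit:
carry_out:
  delta_pos:
    - [0,0.04,0]
  rotation:
    - [0,0,0]

```text
t: 16.52
ee_pos: [505.1, 23.0, 116.5]
orientation: [-1.304, -1.048, 1.048]
ft_force: [-3.7, -1.1, 14.5]
width: 0.5
```

Emit:
carry_out:
  delta_pos:
    - [0,0.04,0]
    - [0,0.06,0]
  rotation:
    - [0,0,0]
    - [0,0,0]

```text
t: 16.68
ee_pos: [504.7, 23.1, 115.7]
orientation: [-1.304, -1.047, 1.048]
ft_force: [-3.8, 0.2, 10.4]
width: 0.4
```

```bash
python3 - <<'E'
from h import *
o=st(); e=o['ee_pos']-np.array([P[0],P[1],0]); c,s=np.cos(P[2]),np.sin(P[2]); print(c*e[0]+s*e[1],-s*e[0]+c*e[1])
show('scene','r1',None,(250,170,390,310),5)
E
```

```text
t 16.6833 pos [504.7  23.1 115.7] F [-3.8  0.2 10.4] w 0.4
[[ 0.215 -0.001 -0.977]
 [ 0.977  0.     0.215]
 [-0.    -1.     0.001]]
-37.74217087591355 -0.0007282349664787802
```

View pics/r1.png

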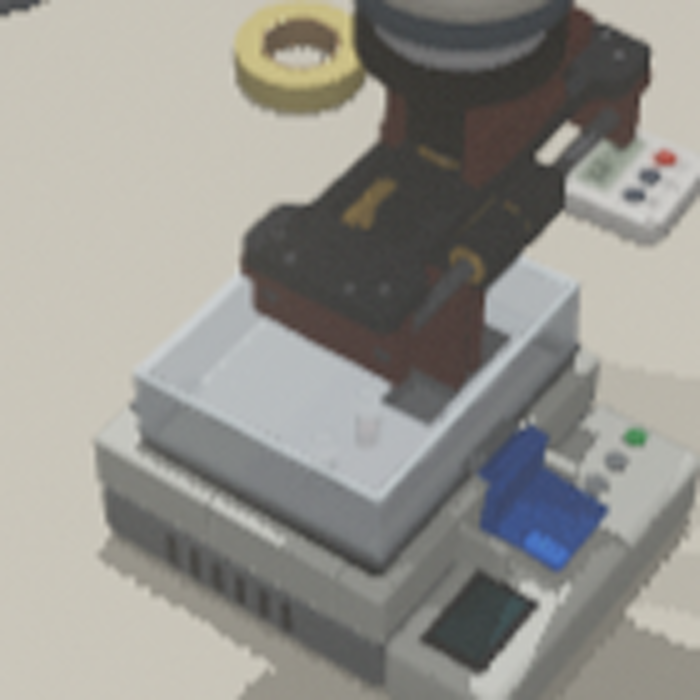

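Emit:
carry_out:
  delta_pos:
    - [0,0.05,0]
    - [0,0.1,0]
  rotation:
    - [0,0,0]
    - [0,0,0]

```text
t: 16.9
ee_pos: [504.3, 23.2, 114.4]
orientation: [-1.303, -1.047, 1.049]
ft_force: [-4.9, 1.5, 9.4]
width: 0.4
```

Emit:
carry_out:
  delta_pos:
    - [0,0.05,0]
    - [0,0.1,0]
  rotation:
    - [0,0,0]
    - [0,0,0]

```text
t: 17.07
ee_pos: [503.7, 23.3, 113.1]
orientation: [-1.302, -1.046, 1.049]
ft_force: [-5.2, 1.8, 7.0]
width: 0.1
```

Emit:
carry_out:
  delta_pos:
    - [0,0.05,0]
    - [0,0.08,0]
  rotation:
    - [0,0,0]
    - [0,0,0]

```text
t: 17.23
ee_pos: [504.3, 23.1, 112.0]
orientation: [-1.303, -1.047, 1.049]
ft_force: [0.3, 0.0, -0.2]
width: 0.6
```

```bash
python3 - <<'E'
from h import *
st(); show('scene','s1',None,(250,170,390,310),5)
E
```

```text
t 17.2333 pos [504.3  23.1 112. ] F [ 0.3  0.  -0.2] w 0.6
[[ 0.215 -0.001 -0.977]
 [ 0.977  0.     0.215]
 [-0.    -1.     0.001]]
```

View pics/s1.png

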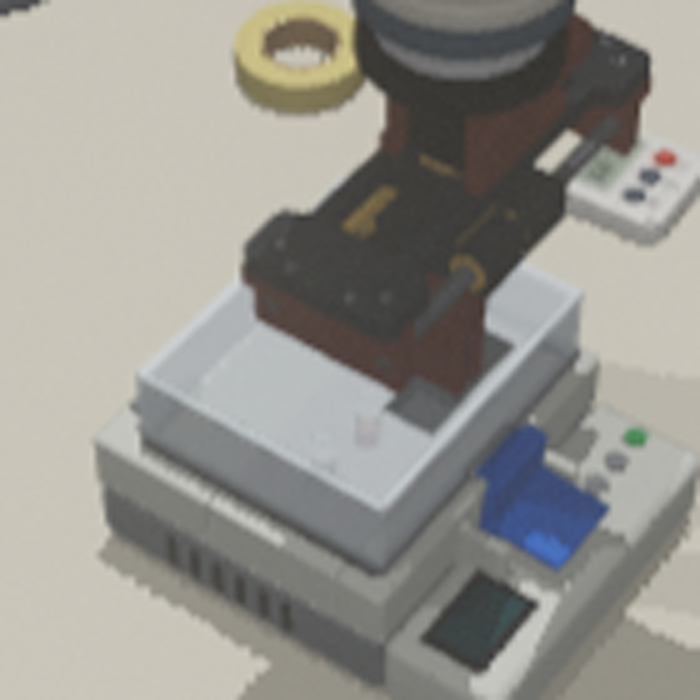

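Emit:
carry_out:
  delta_pos:
    - [0,-0.3,0]
    - [0,-1,0]
    - [0,-3,0]
    - [0,-6,0]
    - [0,-10,0]
    - [-6,-12,0]
    - [-12,-13,0]
    - [-16,-13,0]
    - [-20,-13,0]
    - [-24,-13,0]
    - [-24,-13,0]
    - [-24,-13,0]
  rotation:
    - [0,0,0]
    - [0,0,0]
    - [0,0,0]
    - [0,0,0]
    - [0,0,0]
    - [0,0,0]
    - [0,0,0]
    - [0,0,0]
    - [0,0,0]
    - [0,0,0]
    - [0,0,0]
    - [0,0,0]

```text
t: 18.28
ee_pos: [452.7, -216.5, 243.4]
orientation: [-1.309, -1.045, 1.045]
ft_force: [0.1, 0.4, 0.2]
width: 0.8
```

```bash
python3 - <<'E'
from h import *
st()
Q=inc2w(P,[[-60,72,111],[-60,-72,111],[62,72,111],[62,-72,111],[-12,15,97],[-12,45,97],[-12,-15,97],[-12,-45,97],[-92.5,0,66]])
show('scene','u1',Q,(250,170,400,320),5)
show('top','u2',Q,(250,170,370,300),5)
E
```

```text
t 18.2833 pos [ 452.7 -216.5  243.4] F [0.1 0.4 0.2] w 0.8
[[ 0.219  0.002 -0.976]
 [ 0.976 -0.003  0.219]
 [-0.002 -1.    -0.002]]
```

View pics/u1.png

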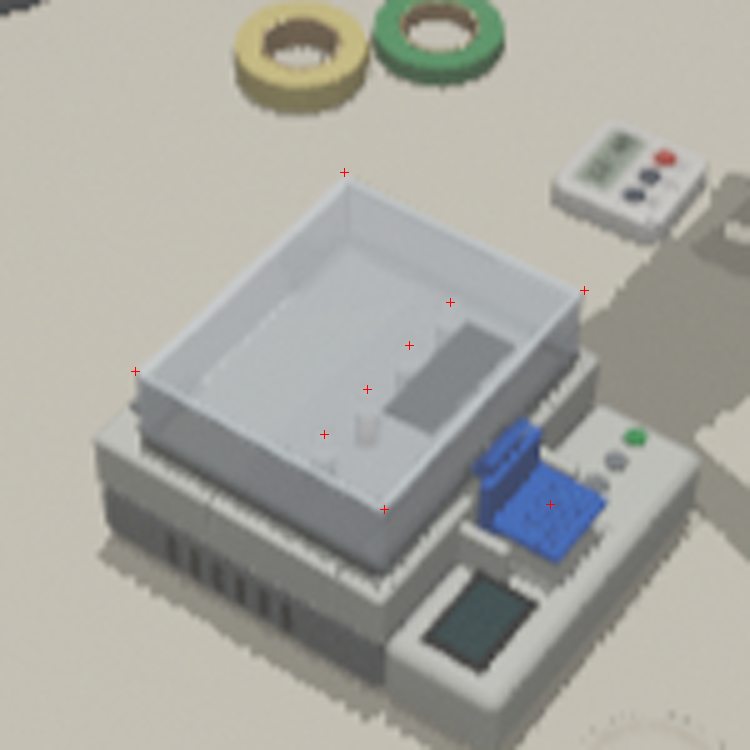

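View pics/u2.png

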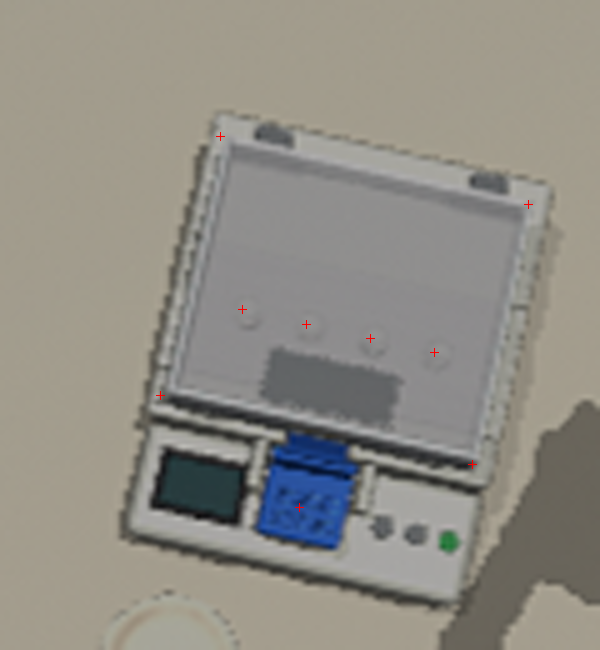

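```bash
python3 - <<'E'
from h import *
goi([15,0,240])
im=cv2.imread('pics/u2.png')[270:390,200:480]; im=cv2.normalize(im,None,0,255,cv2.NORM_MINMAX); cv2.imwrite('pics/u3.png',cv2.convertScaleAbs(cv2.resize(im,None,fx=2.5,fy=2.5),alpha=2,beta=-150))
E
```

```text
delta cm [24.14  0.28 -5.17] rot [ 0.001 -0.003  0.   ] from [ 453.1 -212.5  242.7] to [556.2  11.8 240. ]
```

View pics/u3.png

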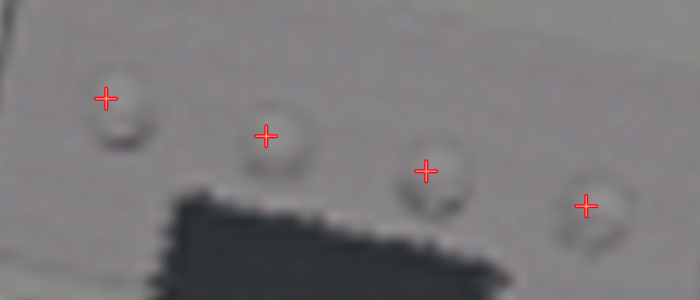

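```bash
python3 - <<'E'
from h import *
print(ctrl.close_job()); st()
E
```

```text
the job is handed in; nothing more can be done
None
the job is handed in; nothing more can be done
```

The job is done and handed in at about 18.5 s. The incubator's lid is shut and latched, and the sample tube is in the free well (y = +15 mm).

- **Latch:** I pressed the thumb pad straight down. It touched at about 66 mm, and the lid sprang open with a reading of about 10 N vertical and 12 N in total.
- **Tube:** I gripped it by the cap and lowered it into the well. No force showed on the way down, and no floor contact was felt either. I let go at the computed full depth.
- **Lid:** I swung it down from behind with closed fingers and pressed the grey strip. The force peaked at about 15 N, then fell to about 0 at 112 mm as the latch snapped home. That peak is above the 7 to 12 N you gave for the snap, but below the 25 N limit.

**Last checks:**
- **Tubes:** In the wrist picture taken before closing, all four caps stood at the same height, each in its well. After closing, the top view still showed four caps in place.
- **Lid and latch:** After the arm withdrew, the lid stayed down on its expected shut outline and the blue latch was back up at rest.
- **Arm:** It stood clear of everything, with about 0 N on the tool.

No check failed. The only disagreement was a 1 to 2 pixel offset between the modelled and seen positions in the scene and top pictures, which is within calibration. Forces were read only at the end of each short move, so brief peaks in between were not seen.

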